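# Take a custard tart with the tongs

## Robot

A 7-joint arm with a two-finger parallel gripper is mounted at the origin on the work surface. World frame = base frame: x ahead of the robot, y to its left, z up, the work surface at z = 0. Lengths are in m, angles in rad, forces in N, time in s.
With the tool pointing down it reaches from about 0.35 to 0.9 m from the base axis. Payload 8.1 kg.
Tool frame: the origin (TCP) lies at the centre of the arm's flange, where the gripper is bolted on; the fingertips stand 178 mm ahead of it and the grasp point (between the pads) lies 159 mm ahead of it; z points along the fingers, y is the direction in which the jaws open and shut (so a half turn about z gives the same grasp; the last joint's range is limited). The gripper opens to 92 mm and grips with 3 to 60 N. Pads are 19 mm wide; open, the fingers measure 130 mm over their backs; the gripper's body (75 mm by 190 mm) begins 47 mm behind the grasp point.
Start: joints at [-0.103, 0.434, 0.025, 1.573, -0.012, 1.134, -0.075], TCP at [0.625, -0, 0.405] pointing down, gripper open.
Joint ranges: [-2.62, 2.62], [-0.44, 2.09], [-1.27, 1.32], [0.08, 2.57], [-1.32, 4.46], [0.12, 2], [-2.74, 2.74]. Speed limits (rad/s): [2.22, 2.22, 3.01, 3.01, 3.14, 3.14, 3.14].

## Interface

Orientations are given as a rotation vector (axis times angle).
In Python, from cell import arm gives the robot as it stands. The module is installed in compiled form; this text tells all that it offers.
- The arm moves only by the tool move_arm, never from a script. Its argument "steps" is a list of rows, each a list of 4 numbers: the shift along the tool's x, y, z in mm, then the turn about the tool's z in rad. In form: [[x, y, z, twist], ...]. A call has 1 to 20 rows; each row is the pose to reach, as a shift and turn from the pose commanded when the call began, along the tool's axes at that moment; what a row does not reach only later rows make up. A row lasts 1/8 s, in which the tool goes at most 62.5 mm and 10.7 degrees, less where a joint would pass 70% of its speed; a pose out of reach is approached as far as the arm can. A call with a gripper value outside its range is refused whole. "grip" is the finger opening in mm, from 0 to 91.8, set as the call begins (left out, the last holds). The fingers move at their own pace and stop on an object; "grip_force" is the grip in N (left out, the last holds). Time passes only in rows, so rows that repeat a pose let the fingers close. It gives the time, the measured TCP pose, the force and the opening at its end, in the units of the state.
- arm.observe(): the state, without advancing time (a new reading comes with each control period).
- arm.get_image(name): name is "scene" or "side" or "wrist"; returns the picture (384x512x3 uint8, red, green, blue); there is no depth.
- arm.camera_info(name): a dict with "mtx" (3x3 intrinsics, pixels), "pose" (4x4, takes a point from camera to world coordinates); the wrist camera has in their place "T_tool_cam" (4x4, takes a point from camera to tool coordinates, whose origin is the TCP and whose axes are the flange's). Camera axes: x right, y down, z forward; pixel columns grow to the right and rows downward; lengths in m; the calibration is good to about 2 mm. A picture is of the moment at which its call begins: read the wrist's pose just before it. camera_info takes no time and is no camera call.
- arm.sign_off(): hands the job in, once; it reports no verdict.
The state is a dict: "clock": time; "joints": joint angles; "dq": joint speeds; "joint_efforts": joint torques, N m; "position": TCP position; "ee_rot": TCP orientation; "force": force on the tool from outside, world axes, zero at the start; "ft_torque": the same for the moment, N m; "width": opening from 0.0 (shut) to 1.0 (fully open).
Only numpy, scipy, OpenCV 4.12 (cv2) and the standard library are available. Lean on these libraries where they do the work, as an engineer would, in place of code of your own. Each camera call takes 0.05 s, during which the arm holds its last target.

## Task

Pick up the sprung kitchen tongs from the glass shelf, close them gently on the custard tart (the yellow one) and lift it level off the cake stand, a hand's breadth (about 10 cm) clear of it; finish while still holding the tart up, still, in the closed tongs. Never touch either tart with the fingers, do not crush the custard tart, and leave the chocolate tart, the cake stand, the cup, the spoon and the canister where they are.

Things in the scene. Friction and masses are not known exactly. Their poses are not given: they have to be found in the camera images.
- shelf: Glass shelf, 220 mm deep (x), 1000 mm long (y), fixed by brackets to a low tiled wall along its far edge. Origin on the counter under its centre; the glass top is 110 mm above the origin. The wall's coping is 48 mm above the glass, from 106 mm beyond the centre (+x). A hand grinder, 160 mm high, is clamped to the front edge at the left end (y +380 to +510 mm). Axes as the world's.
- tongs: Sprung steel kitchen tongs, 215 mm long, 24 mm high, 110 g, lying on the shelf with their two arms side by side and sprung open, to be squeezed from left and right. Origin on the centre line half-way along, level with the lower edges: hinge pin 100 mm behind (-x), arm ends 100 mm ahead (+x). x runs from hinge to tips, y to the left arm, z up.
- tongs_grip (a point): Where to grip the tongs: on the centre line, 12 mm over their lower edge, near the centre of mass, between two black thumb pads (52 mm long, 22 mm high). Axes as tongs. Width over the pads: 60 mm open, 42 mm closed on a tart. They spring open with 7 N (open) to 12 N (on a tart) a side; about 0.54 of any squeeze beyond that reaches the tart. Squeezed to 52 mm they can be carried level, open.
- tongs_tips (a point): Middle of the space between the two shallow-cupped tips, on the centre line, mid-height, 83 mm ahead (+x) of tongs_grip: the tart's axis belongs here. The tips are 24 mm high, 30 mm long, 3 mm thick. Clear gap between them: 72 mm open, 59 mm when squeezed to 52 mm over the thumb pads, 46 mm at the cups' middle when closed on a tart.
- tongs_left (a joint): Angle by which the left arm of the tongs is squeezed inwards, rad: 0 sprung fully open, about 0.09 closed on a tart. Both arms always close by the same angle.
- tongs_right (a joint): The same for the right arm.
- custard_tart_center (a point): Centre, half-way up the crust, of the custard tart: a small round tart with a yellow, brown-spotted filling, 46 mm across (41 mm at the foot), 28 mm high with its filling, 30 to 65 g, standing on the cake stand. Its crust bears up to 35 N from each side. This point is 13 mm above its underside. z is up out of the filling.
- custard_tart: The same tart; origin at the centre of its underside.
- chocolate_tart: The chocolate tart: the same shape and size, with a dark brown filling. It stands on the same stand, 88 to 100 mm from the custard tart, centre to centre, on the other side of the stand. Origin at the centre of its underside. To be left alone.
- stand: Low white ceramic cake stand standing loose on the shelf, 0.75 kg: a flat round plate 170 mm across without a rim, on a short foot. Origin at the centre of its underside; its upper face is 45 mm above. The tarts stand left and right of its centre along its own y axis.
- canister: Clear acrylic canister with an aluminium lid, biscuits inside, 93 mm across and 151 mm high, near the right-hand end (-y) of the shelf. Origin at the centre of its underside.
- cup: Blue ceramic espresso cup, 62 mm across at the rim, 56 mm high, with a handle, in the left part (+y) of the shelf. Origin at the centre of its underside.
- spoon: Short stainless spoon, 115 mm long, lying along the shelf's depth in the left part of the shelf. Origin at the middle of its underside.
Things that resemble listed ones, but are neither listed nor needed, are in the scene too. There is more than one size of the tongs; the job needs the larger.

How it is judged:
By the outcome, as a careful person would: the job done as asked, in the order asked, and still so for the second after the job is handed in, while the arm keeps its last pose, push and grip.
It also fails if it takes over 50 s, if anything falls off the work surface, if the arm or the gripper's body presses on something with over 40 N, if the wrist force passes 120 N, or if a joint passes its speed limit or range.

## Working session

There is one attempt and no reset: what is moved stays moved. The work goes in short steps, Python scripts to look and compute and a tool call to move; the robot and the scene stay as the last step left them, time stands still between calls to the robot, and variables do not carry over. Pictures are saved under pics/ and viewed, and the job is handed in when it is done.

Besides the shell and the picture viewer there is one more tool, called after "Request:" by a JSON object that holds its "name" and its "arguments", one argument or row to a line. move_arm: Moves the arm, as the interface text tells. Its arguments: {"type":"object","properties":{"steps":{"type":"array"},"grip":{"type":"number"},"grip_force":{"type":"number"}},"required":["steps"]}

```bash
mkdir -p pics; python3 - <<'E'
from cell import arm
import cv2,numpy as np
s=arm.observe()
for k,v in s.items(): print(k,np.round(v,3))
for n in ["scene","side","wrist"]:
    c=arm.camera_info(n); print(n,{k:np.round(v,4).tolist() for k,v in c.items() if not isinstance(v,str)})
    im=arm.get_image(n); cv2.imwrite(f"pics/{n}0.png",im[:,:,::-1])
E
```

```text
clock 0.0
joints [-0.103  0.435  0.025  1.574 -0.012  1.134 -0.075]
dq [ 0.001 -0.001 -0.003  0.     0.     0.002 -0.   ]
joint_efforts [ 0.0000e+00 -6.6785e+01  9.8500e-01 -3.1446e+01 -6.1000e-02  4.3000e-02
  0.0000e+00]
position [ 0.625 -0.     0.404]
ee_rot [-2.221e+00 -2.221e+00  2.000e-03]
force [0.298 0.666 0.29 ]
ft_torque [-0.049 -0.003 -0.037]
width 1.0
scene {'mtx': [[351.1852, 0.0, 254.75], [0.0, 351.1852, 194.3595], [0.0, 0.0, 1.0]], 'pose': [[0.1417, 0.8538, -0.501, 0.9625], [0.9899, -0.1189, 0.0773, -0.0386], [0.0064, -0.5069, -0.862, 0.9231], [0.0, 0.0, 0.0, 1.0]]}
side {'mtx': [[367.1614, 0.0, 250.3307], [0.0, 367.1614, 187.8007], [0.0, 0.0, 1.0]], 'pose': [[-0.9544, -0.1593, 0.2524, 0.247], [-0.2976, 0.4442, -0.8451, 0.8286], [0.0225, -0.8817, -0.4714, 0.5744], [0.0, 0.0, 0.0, 1.0]]}
wrist {'mtx': [[285.2404, 0.0, 252.4168], [0.0, 285.2404, 187.5373], [0.0, 0.0, 1.0]], 'T_tool_cam': [[0.0004, -0.967, -0.255, 0.0683], [1.0, 0.0005, -0.0003, -0.0004], [0.0004, -0.255, 0.967, 0.0197], [0.0, 0.0, 0.0, 1.0]]}
```

View pics/scene0.png

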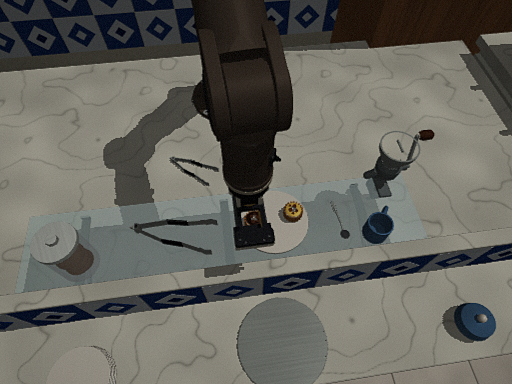

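View pics/side0.png

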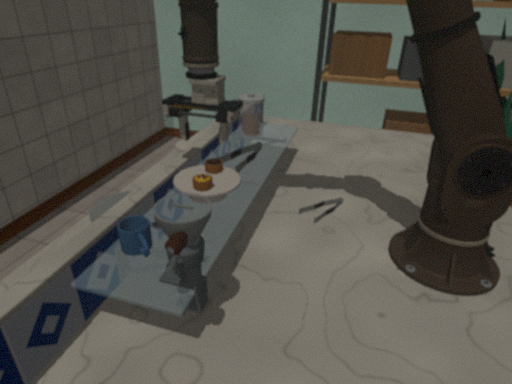

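View pics/wrist0.png

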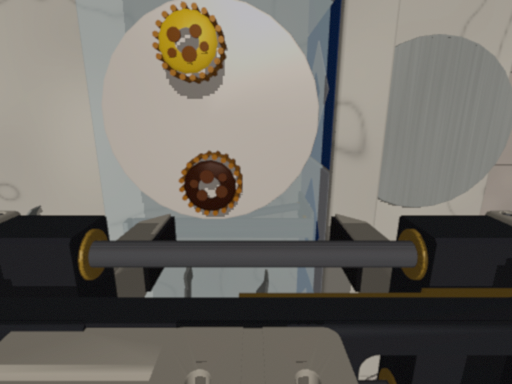

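Scene picture: robot at the top, +y to the right. Candidates for the tongs are the large pair on the glass (hinge 137,227, tips 215,220 and 210,252) and a small pair on the counter (173,158). The small pair is a decoy. For the tart, the yellow one is at (292,211) and the chocolate one at (252,218). Next I'll get rough positions and a close crop.

```bash
cat > h.py <<'E'
from cell import arm
import cv2,numpy as np
from scipy.spatial.transform import Rotation as R
def ray(n,px,z,T=None,s=None):
    c=arm.camera_info(n)
    if n=="wrist":
        W=np.eye(4);W[:3,:3]=R.from_rotvec(s["ee_rot"]).as_matrix();W[:3,3]=s["position"];P=W@c["T_tool_cam"]
    else:P=np.array(c["pose"])
    d=P[:3,:3]@np.linalg.inv(c["mtx"])@np.array([px[0],px[1],1.]);o=P[:3,3]
    return o+d*(z-o[2])/d[2]
def save(n,im): cv2.imwrite(n,im[:,:,::-1])
E
python3 - <<'E'
from h import *
for nm,px,z in [("hinge",(137,227),.122),("tipL",(215,220),.122),("tipR",(210,252),.122),("padA",(173,223),.122),("padB",(175,245),.122),("cust",(292,211),.183),("choc",(252,218),.183),("stand",(275,222),.155),("can",(70,240),.2)]:
    print(nm,ray("scene",px,z).round(3))
s=arm.observe()
for px in [(190,42),(212,183)]: print(ray("wrist",px,.183,s=s).round(3))
im=cv2.imread("pics/scene0.png")[140:280,110:320]
cv2.imwrite("pics/crop0.png",cv2.resize(im,None,fx=3.8,fy=3.8,interpolation=cv2.INTER_CUBIC))
E
```

```text
hinge [ 0.55  -0.272  0.122]
tipL [ 0.558 -0.077  0.122]
tipR [ 0.642 -0.096  0.122]
padA [ 0.551 -0.183  0.122]
padB [ 0.612 -0.179  0.122]
cust [0.59  0.109 0.183]
choc [0.595 0.012 0.183]
stand [0.6   0.068 0.155]
can [ 0.602 -0.395  0.2  ]
[0.584 0.112 0.183]
[0.595 0.019 0.183]
```

View pics/crop0.png

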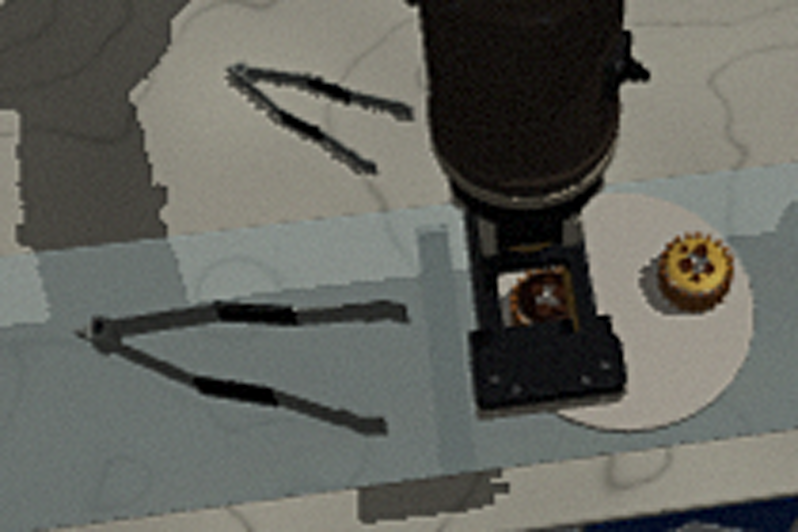

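The crop confirms the choice. The large tongs lie on the glass with black pads at scene (173,223) and (175,245), and the small tongs sit on the bare counter. I'll move the wrist camera over them, higher so it clears the canister.

Request:
{"name": "move_arm", "arguments": {
  "steps": [
    [0,0,-50,0],
    [-50,-8,-60,0],
    [-100,-15,-60,0],
    [-150,-22,-60,0],
    [-200,-30,-60,0],
    [-240,-35,-60,0],
    [-260,-40,-60,0],
    [-260,-40,-60,0],
    [-260,-40,-60,0]
  ]
}}

```text
clock: 1.27
position: [0.5857, -0.2578, 0.4646]
ee_rot: [-2.218, -2.224, -0.002]
force: [-0.1, -0.1, -0.2]
width: 0.999
```

```bash
python3 - <<'E'
from h import *
s=arm.observe();print(s["position"],s["ee_rot"],s["clock"])
save("pics/w1.png",arm.get_image("wrist"));save("pics/s1.png",arm.get_image("scene"))
E
```

```text
[ 0.58571361 -0.25778042  0.46458495] [-2.21788198e+00 -2.22365421e+00 -1.86412399e-03] 1.275
```

View pics/w1.png

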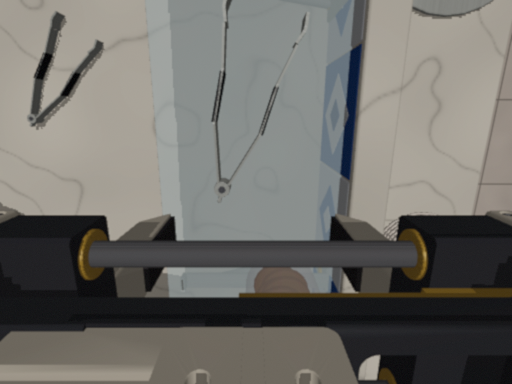

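View pics/s1.png

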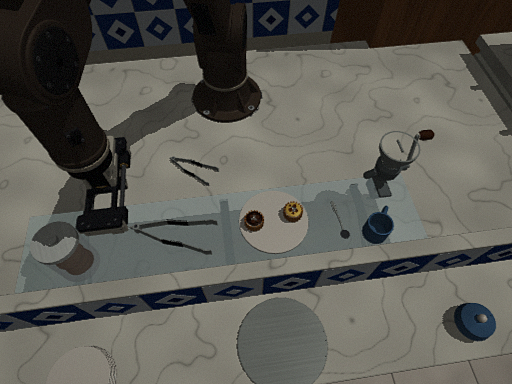

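Wrist view: hinge pin at (222,188), pads at about (218,97) and (269,110), tips at about (227,5) and (305,20). I'll zoom in to refine these.

```bash
python3 - <<'E'
import cv2
im=cv2.imread("pics/w1.png")[0:205,190:330]
cv2.imwrite("pics/w1c.png",cv2.resize(im,None,fx=2.9,fy=2.9,interpolation=cv2.INTER_CUBIC))
im=cv2.imread("pics/s1.png")[180:265,230:320]
cv2.imwrite("pics/s1c.png",cv2.resize(im,None,fx=6,fy=6,interpolation=cv2.INTER_CUBIC))
E
```

```text
(no output)
```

View pics/w1c.png

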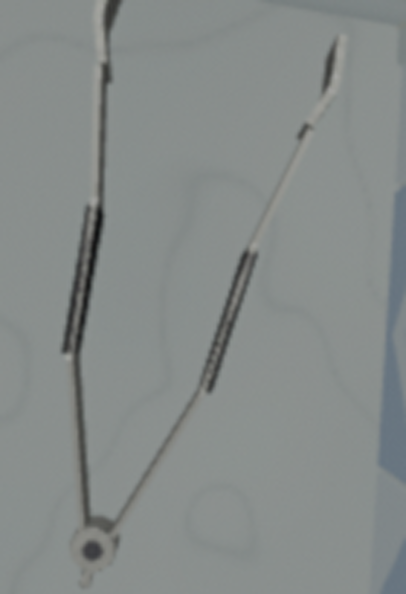

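View pics/s1c.png

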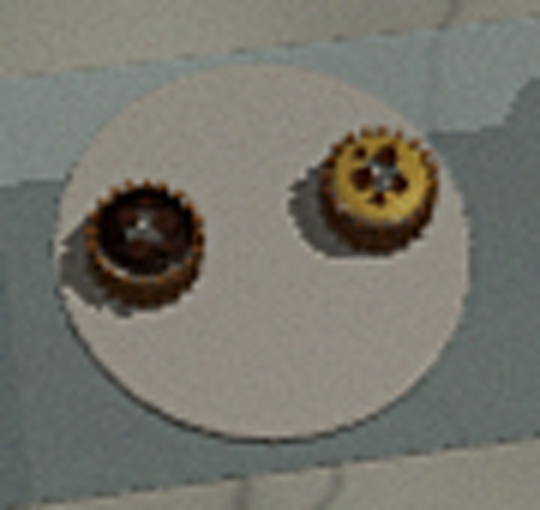

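```bash
python3 - <<'E'
from h import *
s=arm.observe()
f=lambda u,v,z=.134: ray("wrist",(190+u/2.9,v/2.9),z,s=s)
L=f(82,280);Rr=f(229,318);H=f(92,550);M=(L+Rr)/2
padL=[f(93,206),f(70,353)];padR=[f(249,248),f(209,388)]
print(L,Rr,H,M,np.linalg.norm(L-Rr))
d=M-H;print("yaw hinge->mid",np.degrees(np.arctan2(d[1],d[0])),np.linalg.norm(d))
for p in (padL,padR):
    e=p[0]-p[1];print(np.degrees(np.arctan2(e[1],e[0])),np.linalg.norm(e))
e=L-Rr; print("perp yaw",np.degrees(np.arctan2(e[1],e[0]))-90)
g=lambda u,v,z: ray("scene",(230+u/6,180+v/6),z)
print("cust",g(380,178,.183),"choc",g(145,228,.183),"diff",g(380,178,.183)-g(145,228,.183), "stand",(g(58,250,.155)+g(468,250,.155))/2,(g(265,65,.155)+g(265,437,.155))/2)
E
```

```text
[ 0.54956935 -0.17334059  0.134     ] [ 0.60255051 -0.18631091  0.134     ] [ 0.55076177 -0.27369007  0.134     ] [ 0.57605993 -0.17982575  0.134     ] 0.05454569261446439
yaw hinge->mid 74.91614647531163 0.09721371652372643
79.18679090361236 0.051268501318771816
74.48008224349107 0.05092969750244066
perp yaw 76.24396917808926
cust [0.58696981 0.11294853 0.183     ] choc [0.59599181 0.01728434 0.183     ] diff [-0.009022    0.09566419  0.        ] stand [0.59857819 0.06533454 0.155     ] [0.59503031 0.0667069  0.155     ]
```

Request:
{"name": "move_arm", "arguments": {
  "steps": [
    [25,-4,0,0.1],
    [60,-8,30,0.2],
    [75,-10,70,0.244],
    [78,-10,95,0.244],
    [78,-10,100,0.244],
    [78,-10,100,0.244]
  ]
}}

```text
clock: 2.12
position: [0.5754, -0.1818, 0.3654]
ee_rot: [2.474, 1.935, 0.001]
force: [-0.6, -0.2, 0.1]
width: 1.005
```

```bash
python3 - <<'E'
from h import *
s=arm.observe();print(s["position"],s["ee_rot"],s["clock"])
save("pics/w2.png",arm.get_image("wrist"))
save("pics/sd2.png",arm.get_image("side")[60:260,130:330].repeat(3,0).repeat(3,1)[:600])
save("pics/s2.png",arm.get_image("scene")[130:280,100:320].repeat(3,0).repeat(3,1))
E
```

```text
[ 0.57537534 -0.18176027  0.36537879] [2.47433078e+00 1.93493779e+00 6.90946725e-04] 2.125
```

View pics/w2.png

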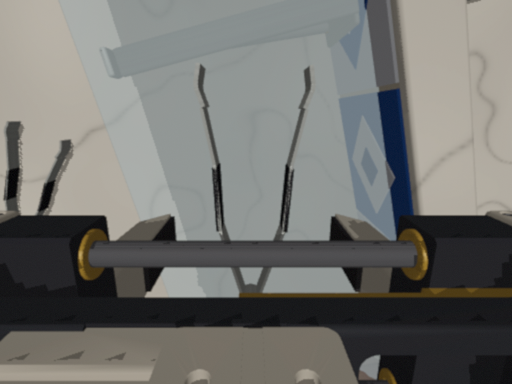

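View pics/s2.png

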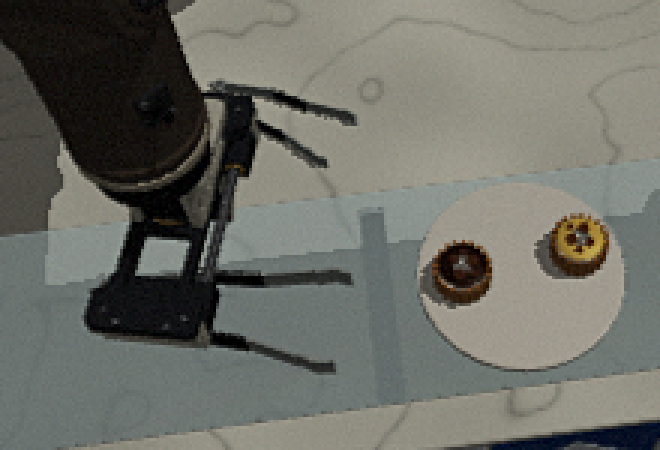

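View pics/sd2.png

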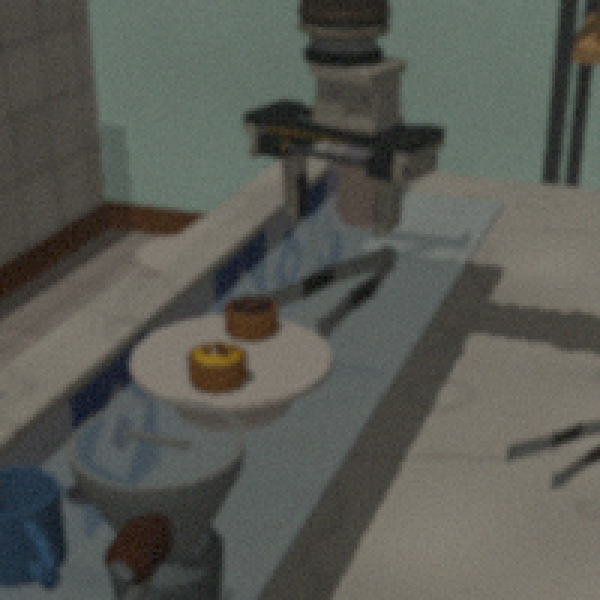

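Wrist view: the pads at (218,198) and (287,198) are symmetric about the centre column, and so are the tips at (202,85) and (307,85). The yaw is good.

```bash
python3 - <<'E'
from h import *
s=arm.observe()
Rm=R.from_rotvec(s["ee_rot"]).as_matrix()
for n,px in dict(padL=(217.5,198),padR=(287,198),padLt=(217,165),padLb=(219.5,230),padRt=(289,165),padRb=(284,230),tL0=(201,66),tR0=(308,67),tLb=(205,106),tRb=(304,106)).items():
    p=ray("wrist",px,.133,s=s); print(n,(Rm.T@(p-s["position"])*1000).round(1),p.round(4))
print(np.degrees(np.arctan2(Rm[1,0],Rm[0,0])))
E
```

```text
padL [  3.5 -27.7 233. ] [ 0.5499 -0.1724  0.133 ]
padR [  3.5  26.6 233.1] [ 0.6026 -0.1855  0.133 ]
padLt [ 29.6 -27.2 233. ] [ 0.5567 -0.1472  0.133 ]
padLb [-23.4 -26.9 233. ] [ 0.5442 -0.1987  0.133 ]
padRt [ 29.6  27.3 233.1] [ 0.6096 -0.1604  0.133 ]
padRb [-23.4  25.  233.1] [ 0.5945 -0.2113  0.133 ]
tL0 [ 99.4 -36.2 233. ] [ 0.5649 -0.0773  0.133 ]
tR0 [ 98.8  38.3 233.1] [ 0.6369 -0.0959  0.133 ]
tLb [ 72.6 -34.5 233. ] [ 0.56   -0.1037  0.133 ]
tRb [ 72.7  36.7 233.1] [ 0.6291 -0.1209  0.133 ]
75.99196582411476
```

Request:
{"name": "move_arm", "arguments": {
  "steps": [
    [3,0,25,0.01],
    [3,0,50,0.01],
    [3,0,65,0.01],
    [3,0,73,0.01],
    [3,0,74,0.01],
    [3,0,74,0.01]
  ]
}}

```text
clock: 3.02
position: [0.576, -0.1793, 0.2915]
ee_rot: [2.484, 1.921, 0.001]
force: [1.1, -0.3, 0.6]
width: 0.998
```

Request:
{"name": "move_arm", "arguments": {
  "steps": [
    [0,0,0,0],
    [0,0,0,0],
    [0,0,0,0],
    [0,0,0,0],
    [0,0,0,0],
    [0,0,0,0]
  ],
  "grip": 52,
  "grip_force": 25
}}

```text
clock: 3.78
position: [0.5758, -0.179, 0.2908]
ee_rot: [2.485, 1.922, 0.0]
force: [0.8, 0.4, 1.7]
width: 0.57
```

```bash
python3 - <<'E'
from h import *
s=arm.observe();print(s["position"],s["clock"],s["force"],s["width"]*91.8)
save("pics/w3.png",arm.get_image("wrist"))
save("pics/s3.png",arm.get_image("scene")[130:280,100:320].repeat(3,0).repeat(3,1))
E
```

```text
[ 0.57581805 -0.17897119  0.29082838] 3.775 [0.7563799  0.42499677 1.74260992] 52.32181465671565
```

View pics/w3.png

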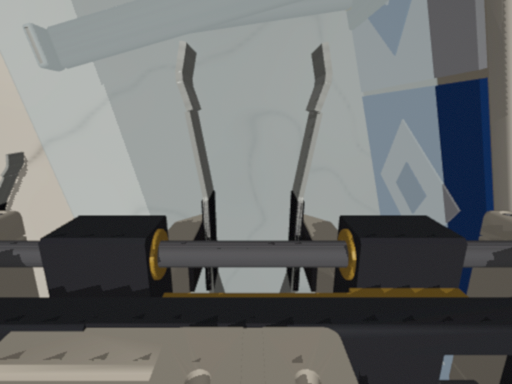

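View pics/s3.png

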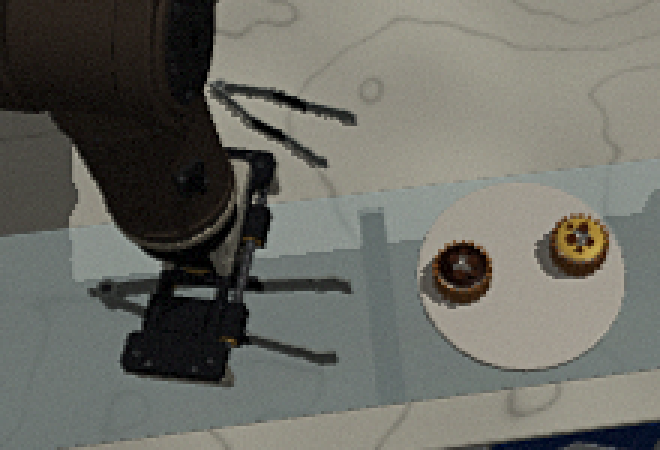

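Gripped at 52 mm, with the tips at wrist (188,75) and (318,75). Now I'll lift.

Request:
{"name": "move_arm", "arguments": {
  "steps": [
    [0,0,-8,0],
    [0,0,-25,0],
    [0,0,-50,0],
    [0,0,-80,0],
    [0,0,-110,0],
    [0,0,-130,0],
    [0,0,-140,0],
    [0,0,-140,0],
    [0,0,-140,0]
  ]
}}

```text
clock: 5.0
position: [0.5755, -0.179, 0.4299]
ee_rot: [-2.484, -1.921, 0.001]
force: [-0.5, 0.3, -1.1]
width: 0.566
```

```bash
python3 - <<'E'
from h import *
s=arm.observe();print(s["position"],s["ee_rot"],s["clock"],s["force"],s["ft_torque"],s["width"]*91.8)
save("pics/w4.png",arm.get_image("wrist"))
save("pics/sd4.png",arm.get_image("side")[60:260,130:330].repeat(3,0).repeat(3,1)[:600])
save("pics/s4.png",arm.get_image("scene")[130:280,100:320].repeat(3,0).repeat(3,1))
E
```

```text
[ 0.57545064 -0.1790316   0.42993557] [-2.48416146e+00 -1.92141380e+00  1.41809132e-03] 5.0 [-0.53858146  0.2710183  -1.06454732] [-0.02362617  0.05351063 -0.04404611] 51.947819685123235
```

View pics/w4.png

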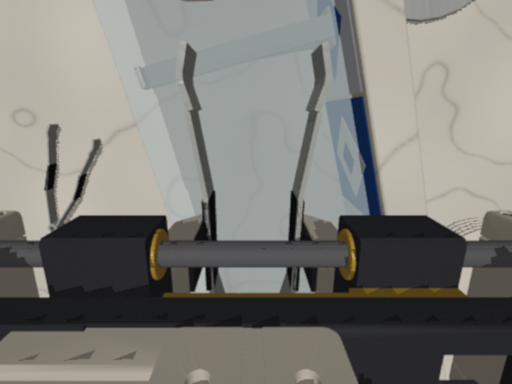

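View pics/s4.png

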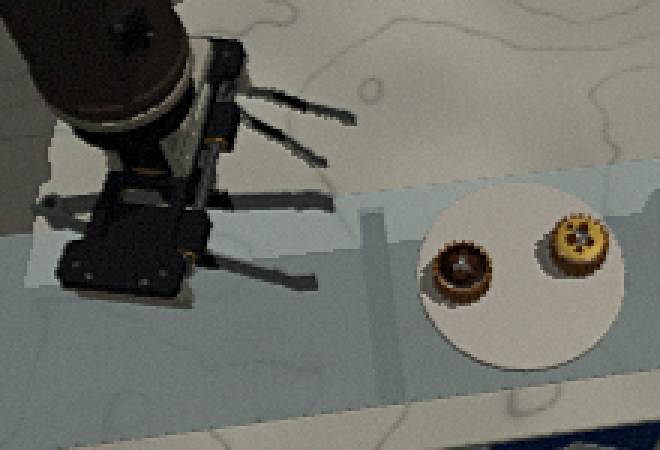

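View pics/sd4.png

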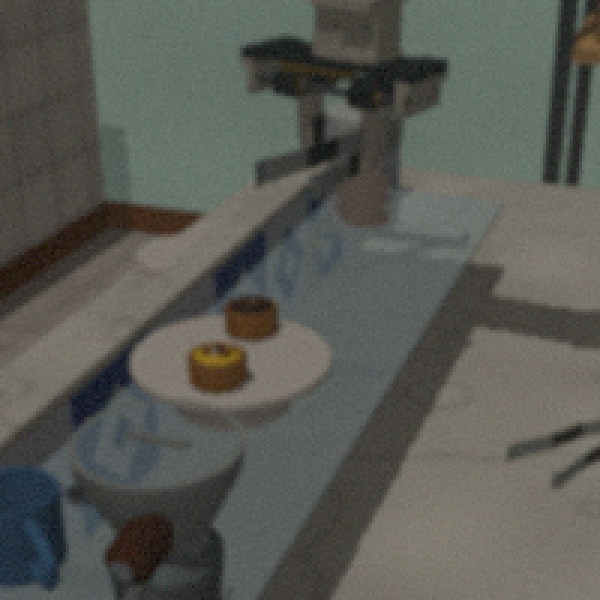

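Tongs held level: the tip tops sit at wrist rows ~43, and the side view shows both arms horizontal. Next I'll measure the tips in the tool frame and rotate in place so they point at +x, which keeps the gripper away from the chocolate tart.

Request:
{"name": "move_arm", "arguments": {
  "steps": [
    [0,0,0,0.1],
    [0,0,0,0.25],
    [0,0,0,0.42],
    [0,0,0,0.6],
    [0,0,0,0.78],
    [0,0,0,0.96],
    [0,0,0,1.12],
    [0,0,0,1.24],
    [0,0,0,1.3],
    [0,0,0,1.316],
    [0,0,0,1.316],
    [0,0,0,1.316]
  ]
}}

```text
clock: 6.65
position: [0.5757, -0.1791, 0.4307]
ee_rot: [-3.142, -0.002, 0.0]
force: [-0.3, 0.2, -1.1]
width: 0.567
```

```bash
python3 - <<'E'
from h import *
s=arm.observe();print(s["position"],s["ee_rot"],s["joints"].round(2),s["clock"])
Rm=R.from_rotvec(s["ee_rot"]).as_matrix();print(Rm.round(3))
# tips from w4 in tool frame at tool z=157 (top edges)
c=arm.camera_info("wrist");T=c["T_tool_cam"]
im=cv2.imread("pics/w4.png")[30:125,165:345];cv2.imwrite("pics/w4c.png",cv2.resize(im,None,fx=4,fy=4,interpolation=cv2.INTER_CUBIC))
E
```

```text
[ 0.57571091 -0.17911406  0.43065736] [-3.14156831e+00 -2.46897090e-03  1.11520415e-04] [-0.08  0.39  0.42  1.62 -0.17  1.17 -1.19] 6.65
[[ 1.     0.002 -0.   ]
 [ 0.002 -1.     0.   ]
 [-0.    -0.    -1.   ]]
```

View pics/w4c.png

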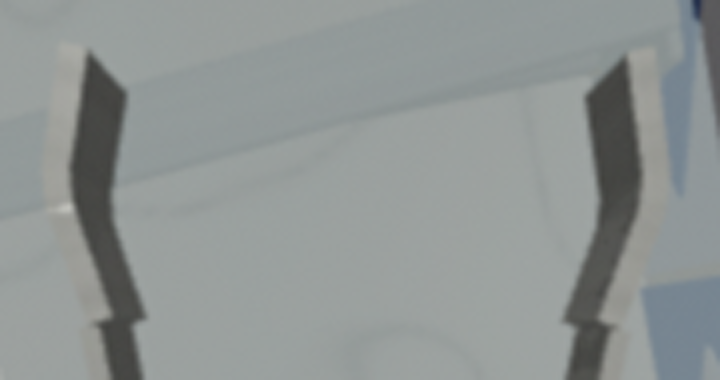

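```bash
python3 - <<'E'
from h import *
c=arm.camera_info("wrist");T=np.array(c["T_tool_cam"])
def f(u,v,zt):
    d=T[:3,:3]@np.linalg.inv(c["mtx"])@np.array([165+u/4,30+v/4,1.]);o=T[:3,3];return ((o+d*(zt-o[2])/d[2])*1000).round(1)
for n,u,v,z in [("Lend",90,50,.157),("Rend",628,52,.157),("Lmid",72,195,.157),("Rmid",637,200,.157),("Lrear",110,320,.157),("Rrear",600,320,.157),("Lendlow",127,93,.181),("Rendlow",586,95,.181)]: print(n,f(u,v,z))
E
```

```text
Lend [ 97.5 -28.5 157. ]
Rend [ 97.4  30.5 157. ]
Lmid [ 82.6 -31.4 157. ]
Rmid [ 82.1  32.5 157. ]
Lrear [ 69.  -27.8 157. ]
Rrear [ 69.   29.1 157. ]
Lendlow [ 97.6 -29.  181. ]
Rendlow [ 97.4  30.7 181. ]
```

Tips are in tool coordinates at about (83, +0.8) mm with their lower edge at z 181, and the end gap is 59 mm as described. Moving above the custard tart.

Request:
{"name": "move_arm", "arguments": {
  "steps": [
    [-5,-15,0,0],
    [-15,-50,0,0],
    [-25,-95,0,0],
    [-37,-145,0,0],
    [-48,-195,0,0],
    [-60,-240,0,0],
    [-68,-272,0,0],
    [-71,-288,0,0],
    [-72,-293,0,0],
    [-72,-293,0,0],
    [-72,-293,0,0]
  ]
}}

```text
clock: 8.02
position: [0.5038, 0.1125, 0.4307]
ee_rot: [3.141, -0.002, 0.0]
force: [-0.3, -0.5, -0.5]
width: 0.568
```

```bash
python3 - <<'E'
from h import *
s=arm.observe();print(s["position"],s["ee_rot"],s["joints"].round(2),s["clock"],s["width"]*91.8)
im=arm.get_image("wrist");save("pics/w5.png",im)
cv2.imwrite("pics/w5c.png",cv2.resize(im[20:190,150:350,::-1],None,fx=3.4,fy=3.4,interpolation=cv2.INTER_CUBIC))
E
```

```text
[0.50382396 0.11248174 0.43074935] [ 3.14108000e+00 -2.24194237e-03  2.25944026e-04] [-0.57  0.23  0.3   1.82 -0.08  1.1  -1.81] 8.025 52.15795976028248
```

View pics/w5.png

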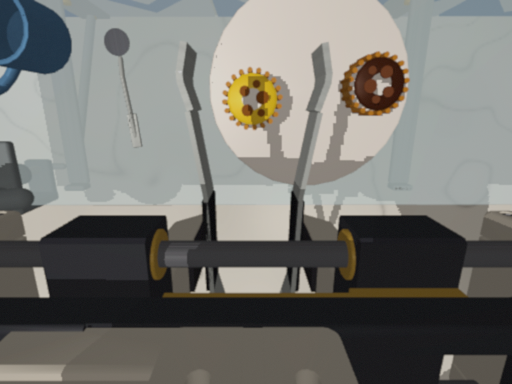

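View pics/w5c.png

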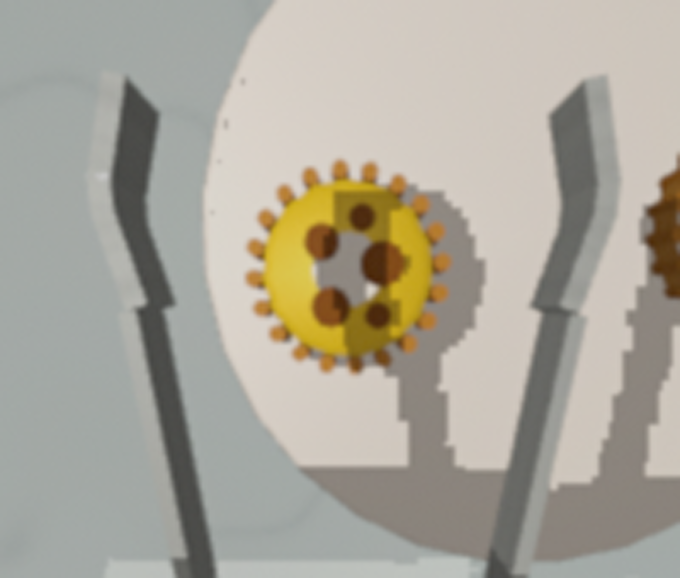

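```bash
python3 - <<'E'
from h import *
s=arm.observe()
Rm=R.from_rotvec(s["ee_rot"]).as_matrix()
for z in (.179,.181,.183):
    p=ray("wrist",(252.4,98.5),z,s=s); print(p, (Rm.T@(p-s["position"])*1000).round(1))
p=ray("wrist",(374.5,84),.181,s=s);print("choc",p)
E
```

```text
[0.58211709 0.11237234 0.179     ] [ 78.3  -0.  251.7]
[0.58202814 0.11237322 0.181     ] [ 78.2  -0.  249.7]
[0.58193919 0.1123741  0.183     ] [ 78.1  -0.  247.7]
choc [0.5924829  0.01942391 0.181     ]
```

Request:
{"name": "move_arm", "arguments": {
  "steps": [
    [-4,-1,15,0],
    [-4,-1,35,0],
    [-4,-1,48,0],
    [-4,-1,52,0],
    [-4,-1,52,0],
    [-4,-1,52,0]
  ]
}}

```text
clock: 8.82
position: [0.4998, 0.1149, 0.3792]
ee_rot: [-3.141, -0.001, -0.002]
force: [0.1, 0.3, -1.1]
width: 0.568
```

```bash
python3 - <<'E'
from h import *
s=arm.observe();print(s["position"],s["clock"],s["width"]*91.8)
im=arm.get_image("wrist")
cv2.imwrite("pics/w6c.png",cv2.resize(im[20:190,150:350,::-1],None,fx=3.4,fy=3.4,interpolation=cv2.INTER_CUBIC))
im=arm.get_image("side")[100:250,120:320];cv2.imwrite("pics/sd6.png",cv2.resize(im[:,:,::-1],None,fx=3.8,fy=3.8,interpolation=cv2.INTER_CUBIC))
im=arm.get_image("scene")[150:270,200:340];cv2.imwrite("pics/s6.png",cv2.resize(im[:,:,::-1],None,fx=4.5,fy=4.5,interpolation=cv2.INTER_CUBIC))
E
```

```text
[0.49976713 0.11485543 0.37924815] 8.825 52.11678874748531
```

View pics/w6c.png

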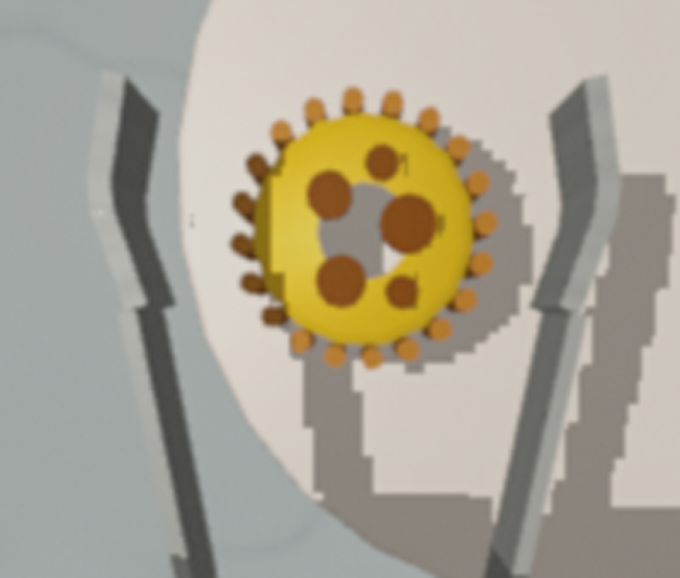

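View pics/sd6.png

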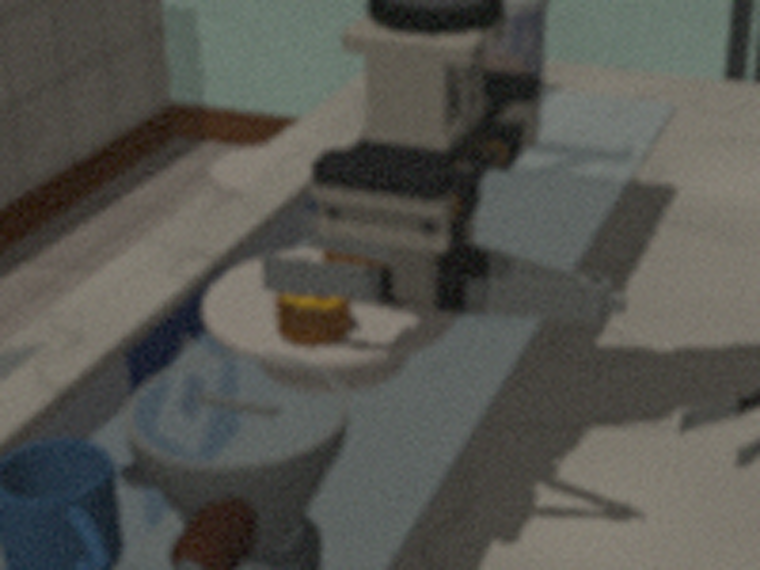

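View pics/s6.png

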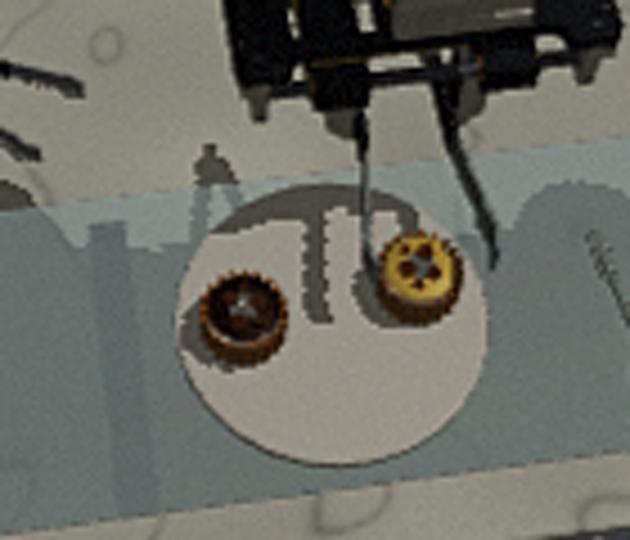

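```bash
python3 - <<'E'
from h import *
s=arm.observe();print(s["position"])
Rm=R.from_rotvec(s["ee_rot"]).as_matrix()
p=ray("wrist",(256.8,87),.180,s=s); print(p, (Rm.T@(p-s["position"])*1000).round(1))
E
```

```text
[0.49964785 0.11485649 0.37917965]
[0.58231524 0.112385   0.18      ] [ 82.5   2.6 199.2]
```

Request:
{"name": "move_arm", "arguments": {
  "steps": [
    [0,2,0,0],
    [0,2,5,0],
    [0,2,12,0],
    [0,2,15,0],
    [0,2,15,0]
  ]
}}

```text
clock: 9.6
position: [0.4994, 0.1128, 0.3633]
ee_rot: [3.141, 0.001, -0.001]
force: [-0.6, -0.4, -0.8]
width: 0.566
```

```bash
python3 - <<'E'
from h import *
s=arm.observe();print(s["position"],s["clock"],s["width"]*91.8)
im=arm.get_image("wrist")
cv2.imwrite("pics/w7c.png",cv2.resize(im[20:190,150:350,::-1],None,fx=3.4,fy=3.4,interpolation=cv2.INTER_CUBIC))
E
```

```text
[0.49939075 0.11282738 0.36331479] 9.6 51.95222323958088
```

View pics/w7c.png

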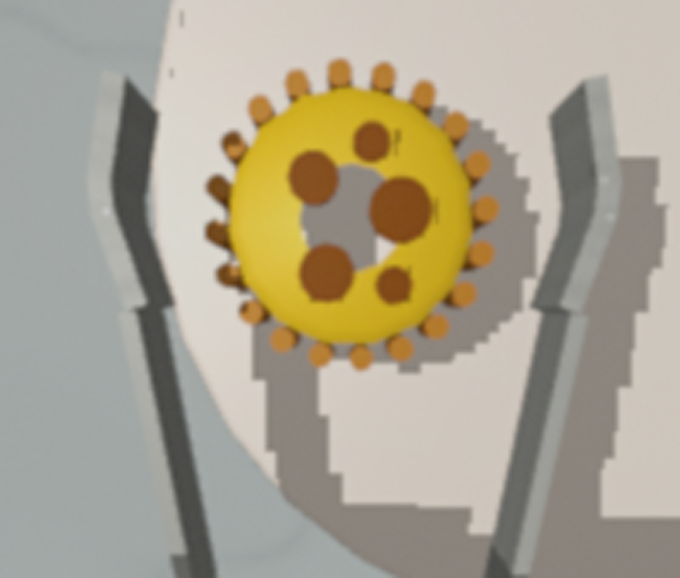

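```bash
python3 - <<'E'
from h import *
s=arm.observe()
Rm=R.from_rotvec(s["ee_rot"]).as_matrix()
p=ray("wrist",(253.5,82.9),.180,s=s); print(p, (Rm.T@(p-s["position"])*1000).round(1))
E
```

```text
[0.58282486 0.11228072 0.18      ] [ 83.3   0.6 183.6]
```

The tart sits at tool (83.3, 0.6), against the tips at (82.6, 0.8), so it is centred. I'll lower the tongs around it.

Request:
{"name": "move_arm", "arguments": {
  "steps": [
    [0.5,0,5,0],
    [0.5,0,12,0],
    [0.5,0,18,0],
    [0.5,0,23,0],
    [0.5,0,25,0],
    [0.5,0,25,0],
    [0.5,0,25,0]
  ]
}}

```text
clock: 10.52
position: [0.5001, 0.1129, 0.3389]
ee_rot: [-3.141, -0.001, -0.001]
force: [-0.4, -0.3, -1.0]
width: 0.567
```

```bash
python3 - <<'E'
from h import *
s=arm.observe();print(s["position"],s["clock"],s["width"]*91.8,s["force"])
im=arm.get_image("wrist")
cv2.imwrite("pics/w8c.png",cv2.resize(im[10:190,150:350,::-1],None,fx=3.3,fy=3.3,interpolation=cv2.INTER_CUBIC))
im=arm.get_image("side")[100:250,120:320];cv2.imwrite("pics/sd8.png",cv2.resize(im[:,:,::-1],None,fx=3.8,fy=3.8,interpolation=cv2.INTER_CUBIC))
E
```

```text
[0.50010209 0.11285748 0.33890309] 10.525 52.072808665350216 [-0.44434285 -0.29350865 -0.95799903]
```

View pics/w8c.png

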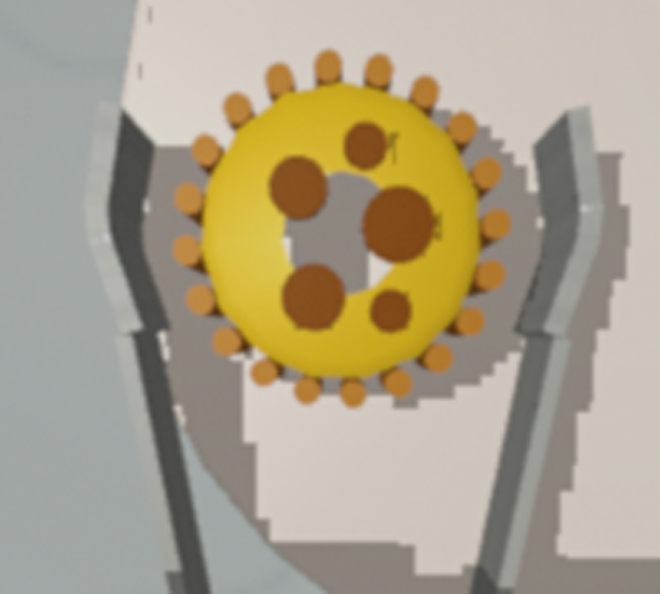

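View pics/sd8.png

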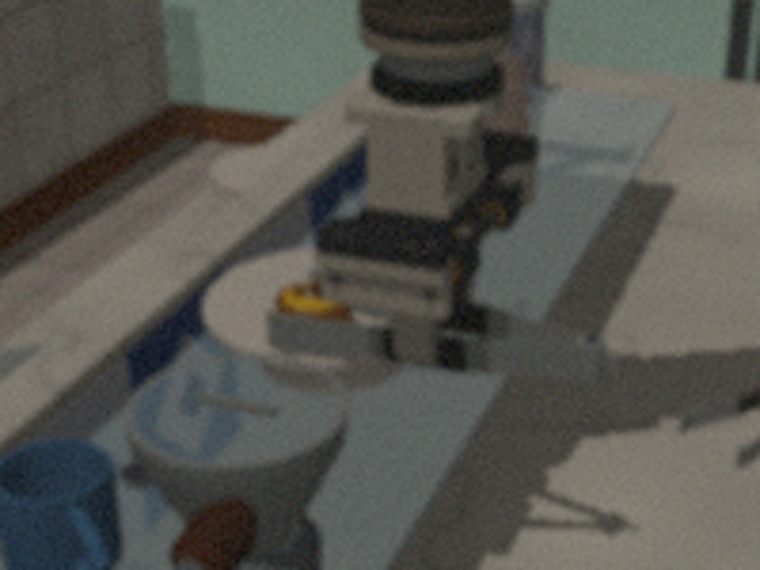

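The tart is centred between the tips (crop centre 342 against 343). Closing gradually.

Request:
{"name": "move_arm", "arguments": {
  "steps": [
    [0,0,0,0],
    [0,0,0,0]
  ],
  "grip": 47,
  "grip_force": 25
}}

```text
clock: 10.88
position: [0.5, 0.1128, 0.3388]
ee_rot: [-3.142, -0.001, -0.0]
force: [0.3, -0.1, -1.2]
width: 0.514
```

Request:
{"name": "move_arm", "arguments": {
  "steps": [
    [0,0,0,0],
    [0,0,0,0]
  ],
  "grip": 44,
  "grip_force": 25
}}

```text
clock: 11.12
position: [0.5, 0.1128, 0.3387]
ee_rot: [3.142, 0.001, 0.0]
force: [0.1, 0.3, -1.4]
width: 0.482
```

Request:
{"name": "move_arm", "arguments": {
  "steps": [
    [0,0,0,0],
    [0,0,0,0],
    [0,0,0,0],
    [0,0,0,0]
  ],
  "grip": 36,
  "grip_force": 28
}}

```text
clock: 11.62
position: [0.5, 0.1128, 0.3387]
ee_rot: [-3.142, -0.001, -0.0]
force: [-0.1, 0.2, -0.9]
width: 0.469
```

```bash
python3 - <<'E'
from h import *
s=arm.observe();print(s["position"],s["clock"],s["width"]*91.8,s["force"])
im=arm.get_image("wrist")
cv2.imwrite("pics/w9c.png",cv2.resize(im[10:190,150:350,::-1],None,fx=3.3,fy=3.3,interpolation=cv2.INTER_CUBIC))
E
```

```text
[0.50002474 0.11283493 0.33874562] 11.625 43.02993728449918 [-0.13768462  0.1579258  -0.94965849]
```

View pics/w9c.png

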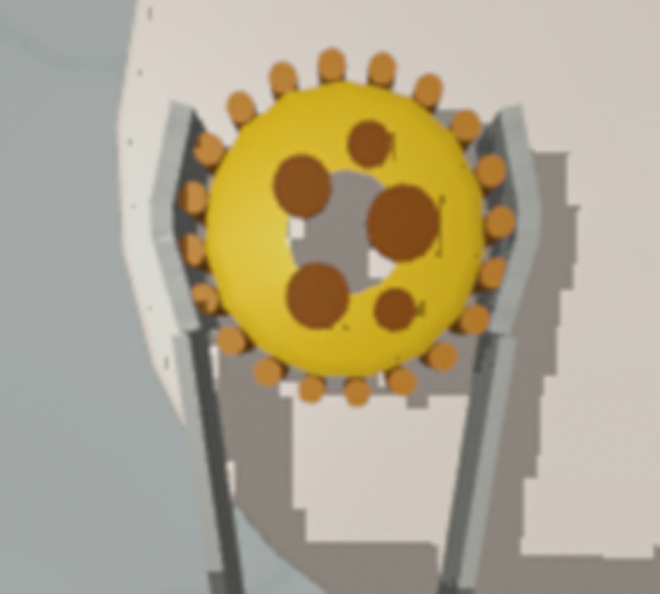

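Closed at 43.0 mm with the cups on the crust on both sides. I'll lift slowly, with a check on the way.

Request:
{"name": "move_arm", "arguments": {
  "steps": [
    [0,0,-1,0],
    [0,0,-4,0],
    [0,0,-8,0],
    [0,0,-13,0],
    [0,0,-17,0],
    [0,0,-20,0],
    [0,0,-20,0]
  ],
  "grip_force": 30
}}

```text
clock: 12.55
position: [0.5001, 0.1129, 0.359]
ee_rot: [-3.141, -0.001, -0.001]
force: [-0.4, -0.4, -2.5]
width: 0.459
```

```bash
python3 - <<'E'
from h import *
s=arm.observe();print(s["position"],s["clock"],s["width"]*91.8,s["force"],s["ft_torque"])
im=arm.get_image("wrist")
cv2.imwrite("pics/w10c.png",cv2.resize(im[10:190,150:350,::-1],None,fx=3.3,fy=3.3,interpolation=cv2.INTER_CUBIC))
im=arm.get_image("side")[100:250,120:320];cv2.imwrite("pics/sd10.png",cv2.resize(im[:,:,::-1],None,fx=3.8,fy=3.8,interpolation=cv2.INTER_CUBIC))
E
```

```text
[0.50008026 0.11286905 0.35899391] 12.55 42.138096948577555 [-0.39435261 -0.37746619 -2.45995843] [ 0.08801288  0.14144208 -0.00124167]
```

View pics/w10c.png

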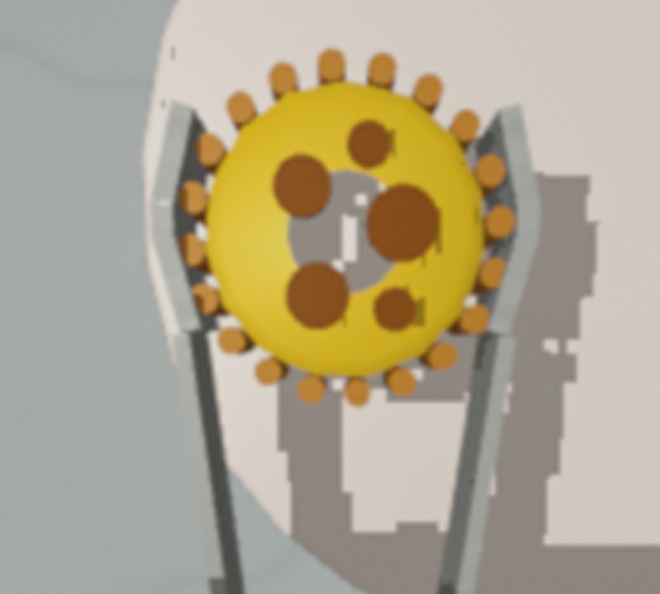

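View pics/sd10.png

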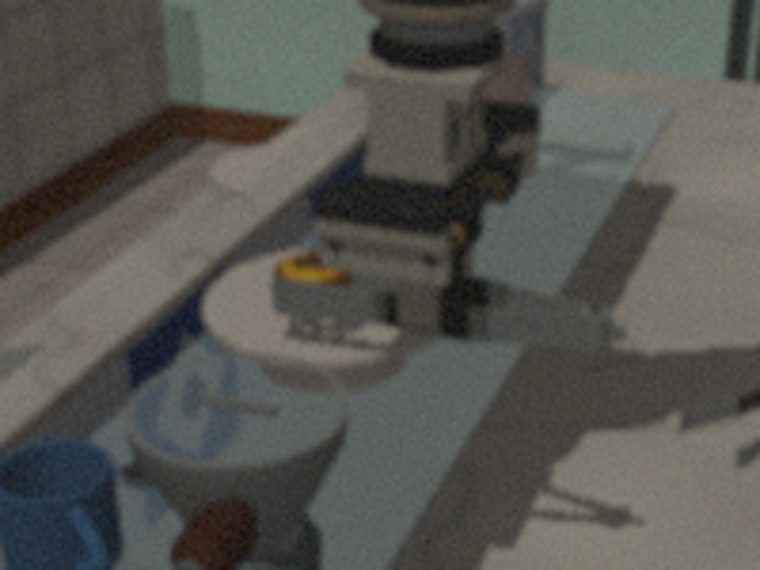

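The tart is up with the tongs. It sits in the same place in the wrist view and the stand has not moved. Another 80 mm brings it to 100 mm.

Request:
{"name": "move_arm", "arguments": {
  "steps": [
    [0,0,-3,0],
    [0,0,-9,0],
    [0,0,-18,0],
    [0,0,-29,0],
    [0,0,-41,0],
    [0,0,-53,0],
    [0,0,-64,0],
    [0,0,-73,0],
    [0,0,-79,0],
    [0,0,-82,0],
    [0,0,-82,0],
    [0,0,-82,0],
    [0,0,-82,0]
  ]
}}

```text
clock: 14.28
position: [0.4999, 0.1128, 0.4405]
ee_rot: [3.141, 0.001, -0.001]
force: [-0.5, -0.1, -1.7]
width: 0.464
```

```bash
python3 - <<'E'
from h import *
s=arm.observe();print(s["position"],s["clock"],s["width"]*91.8,s["force"],abs(s["dq"]).max())
im=arm.get_image("wrist");save("pics/w11.png",im)
im=arm.get_image("side")[60:250,100:340];cv2.imwrite("pics/sd11.png",cv2.resize(im[:,:,::-1],None,fx=3,fy=3,interpolation=cv2.INTER_CUBIC))
save("pics/s11.png",arm.get_image("scene"))
E
```

```text
[0.49994828 0.1128248  0.44046085] 14.275 42.61725358604581 [-0.52543242 -0.14699509 -1.73059967] 0.001742192886306121
```

View pics/w11.png

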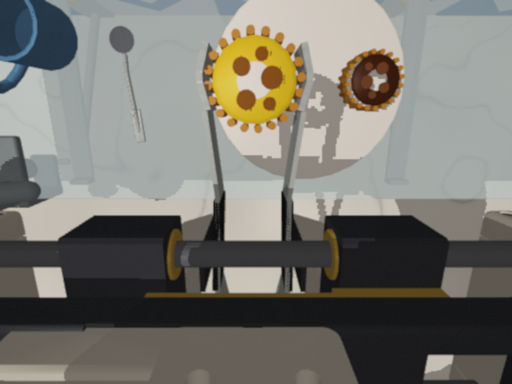

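View pics/sd11.png

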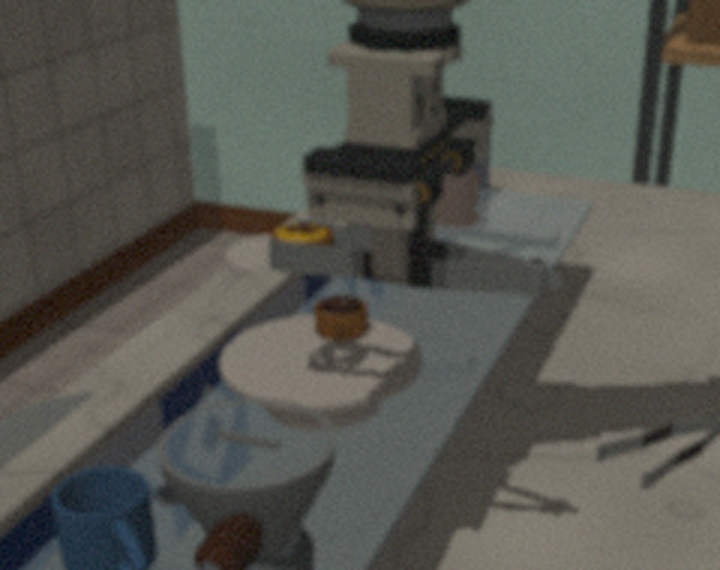

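View pics/s11.png

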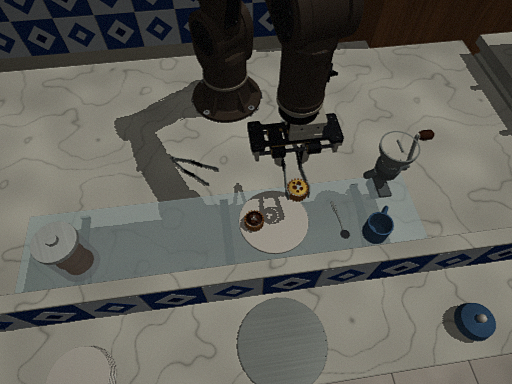

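The tart is held level in the tongs at wrist (254,80), raised 102 mm. The stand, chocolate tart at (253,221), cup, spoon and canister are all where they started in the scene view. Handing in.

```bash
python3 - <<'E'
from cell import arm
print(arm.sign_off())
E
```

```text
the job is handed in; nothing more can be done
None
```

I picked up the large tongs from the glass shelf and turned them to point straight ahead. I lowered them over the custard tart, closed them gently (30 N grip, roughly 10 N on the crust), and lifted it about 102 mm off the stand. I handed the job in at about 14.4 s with the tart still held.

- **Hold:** the arm was still and the pads were 42.6 mm apart, against a nominal 42 mm. The tart sat level and unshifted between the cups.
- **Other things:** the chocolate tart, stand, cup, spoon and canister look unmoved in the camera views. I saw no finger contact with either tart.
- **Disagreement:** the scene camera put the tart about 5 mm further out than the wrist camera. I used the wrist camera, and the tart came out centred between the tips.

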